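# Fit the right rotor to the sample centrifuge and hold it home

### The arm

A 7-joint arm with a two-finger parallel gripper is mounted at the origin on the work surface. World frame = base frame: x ahead of the robot, y to its left, z up, the work surface at z = 0. Lengths are in m, angles in rad, forces in N, time in s.
With the tool pointing down it reaches from about 0.425 to 0.925 m from the base axis. Payload 6.8 kg.
Tool frame: the origin (TCP) lies midway between the tips of the shut fingers; the grasp point (between the pads) lies 19 mm behind it; z points along the fingers, y is the line along which they close (so a half turn about z gives the same grasp; the last joint's range is limited). The gripper opens to 85 mm and grips with 20 to 120 N. Pads are 22 mm wide; open, the fingers measure 114 mm over their backs; the gripper's body (76 mm by 85 mm) begins 54 mm behind the grasp point. The pads swing forward as they close: fully open they stand 13 mm farther back than shut.
Start: joints at [1.175, 0.477, 0.022, 1.555, -0.011, 1.109, -0.083], TCP at [0.192, -0.647, 0.231] pointing down, gripper open.
Joint ranges: [-2.96, 2.96], [-0.34, 2.1], [-1.41, 1.46], [0.24, 2.44], [-1.37, 4.51], [0.17, 1.92], [-2.96, 2.96]. Speed limits (rad/s): [2.39, 2.39, 3.14, 3.14, 3.14, 3.14, 3.14].

### API

Orientations are given as a unit quaternion [w, x, y, z].
In Python, from station import * gives the robot as it stands.
- The arm moves only by the shell command python3 -m creep 'ROWS' [FORCE]. ROWS is JSON, a list of rows, each a list of 7 numbers: the gripper command: -1 is shut, 1 is fully open, values between are in proportion, then the shift along the world's x, y, z in mm, then the turn, a rotation vector about the world's x, y, z in rad. A call has 1 to 5 rows; each row shifts and turns the commanded pose from where the row before left it; what a row does not reach is not made up. A row lasts 1/8 s, in which the tool goes at most 62.5 mm and 10.7 degrees, less where a joint would pass 70% of its speed; a pose out of reach is approached as far as the arm can. A call is refused whole if a number of a shift passes 62.5 or a number of a turn 0.188, either way. A call with a gripper value outside its range is refused whole. The fingers move at their own pace and stop on an object; FORCE is the grip in N (left out, the last holds). Time passes only in rows, so rows that do not move let the fingers close. It gives the time, the measured TCP pose, the force, the opening and the grip force at its end, in the units of the state.
- get_obs(): the state, without advancing time (a new reading comes with each control period).
- read_camera(name): name is "scene" or "top" or "wrist"; returns (picture, depth): 400x640x3 uint8, red, green, blue; 400x640 float32, m along the optical axis (not along the pixel's ray), 0 where there is no reading.
- camera_params(name): a dict with "intrinsics" (3x3 intrinsics, pixels), "cam_to_world" (4x4, takes a point from camera to world coordinates); the wrist camera has in their place "mount" (4x4, takes a point from camera to tool coordinates, whose origin is the TCP and whose axes are the flange's). Camera axes: x right, y up, looking along -z (the intrinsics and any distortion apply to the point x, -y, -z); pixel columns grow to the right and rows downward; lengths in m; the calibration is good to about 2 mm. The wrist camera is an equidistant fisheye: a pixel r from the principal point sees the ray r / f radians off the axis. A picture is of the moment at which its call begins: read the wrist's pose just before it. camera_params takes no time and is no camera call.
- hand_in(): hands the job in; it is judged then, once.
The state is a dict: "t": time; "q": joint angles; "joint_vel": joint speeds; "joint_torque": joint torques, N m; "eef_pos": TCP position; "tool_rot": TCP orientation; "contact_force": force on the tool from outside, world axes, zero at the start; "torque": the same for the moment, N m; "gripper_width": opening from 0.0 (shut) to 1.0 (fully open); "grasp_force": force on a finger pad.
Only numpy, scipy, OpenCV 4.12 (cv2) and the standard library are available. Lean on these libraries where they do the work, as an engineer would, in place of code of your own. Each camera call takes 0.05 s, during which the arm holds its last target. There are 200 camera calls.

### The job

One rack of samples has been set out beside the left flank of the open bench centrifuge: if it is the six tall tubes, take the big six-hole rotor by its grip; if it is the twelve small vials, take the small twelve-hole rotor; leave the other rotor, both racks and all else on the bench where they are. Put the rotor's keyed shaft into the drive hub, turn it until the key slips into the keyway, and keep pushing it down against the ejector spring until the rotor sits fully home on the hub. Finish while still gripping the rotor and pressing it down there - do not let go, the spring would lift it - so that I can engage the rotor lock.

Things in the scene. Friction and masses are not known exactly. Their poses are not given: they have to be found in the camera images.
- centrifuge: White bench centrifuge, lid off, fixed to the bench: housing 236 x 236 mm and 130 mm high, a sloping control panel adds 36 mm at its front (-x side). A round open bowl 194 mm across in its top, 100 mm deep. Origin on the bench under the vertical drive axis; z up; its left flank is the +y side.
- hub_seat (a point): Centre of the flat top face of the bright metal drive hub in the bowl, 75 mm above the bench, 55 mm below the housing's top. Hub 48 mm across; central bore 20 mm in diameter, open 45 mm deep. z points up along the drive axis, +x from the axis to the keyway. The motor brake holds the hub: it slips round only above about 0.6 N m.
- keyway (a point): Mouth of the hub's one keyway, level with the hub's top face, 14 mm from the axis: a slot 9 mm wide from the bore out to 16 mm from the axis, along the full depth of the bore, open at the top. The key has to come over this slot. A white line on the dark boss round the hub's foot points the same way.
- ejector (a joint): Brass ejector pin on a spring in the bore. 0: up, its tip 16 mm below the hub's top face; it can be pushed 12 mm (0.012) down, taking 9 N at first; 0.010 and 13 N when a rotor is home. The spring lifts a rotor that is let go.
- tube_rotor: Big aluminium rotor for tall tubes, 150 mm across, 12 mm rim, 6 large holes in its cone, flat top at 50 mm; 0.30 to 0.46 kg. Origin: centre of its flat underside; +x: side of the key. Under it a steel shaft, 18 mm in diameter and 26 mm long, its last 5 mm tapered to 10 mm. Waits on a grey ring stand 68 mm across, 35 mm high, left or right of the centrifuge. Home, its underside lies on the hub's top face.
- vial_rotor: Small aluminium rotor for small vials, 116 mm across, 10 mm rim, 12 small holes, flat top at 38 mm; 0.22 to 0.34 kg. Origin: centre of its flat underside; +x: side of the key. Under it a steel shaft, 18 mm in diameter and 26 mm long, its last 5 mm tapered to 10 mm. Waits on the other, equal stand. Home, its underside lies on the hub's top face.
- tube_rotor_grip (a point): Point to grip on the big rotor: on its axis, 76 mm above its underside, in its black upright bar grip, 46 mm long (along x), 14 mm thick (y), 42 mm high; the bar starts at the rotor's flat top 26 mm below this point and ends 16 mm above it. A raised rib runs from the grip's +x end to the rim, over the key. Axes as the rotor's.
- tube_rotor_key (a point): Lower outer edge of the one key on the big rotor's shaft: 6 mm wide, from 2 to 16 mm below the underside, reaching 14 mm from the axis on the +x side. Out of line with the keyway it stops on the hub's top face and the rotor stands 16 mm above home; in line it drops in, and the shaft meets the ejector pin 10 mm above home.
- vial_rotor_grip (a point): Point to grip on the small rotor: on its axis, 64 mm above its underside, in its black upright bar grip, 46 mm long (along x), 14 mm thick (y), 42 mm high; the bar starts at the rotor's flat top 26 mm below this point and ends 16 mm above it. A raised rib runs from the grip's +x end to the rim, over the key. Axes as the rotor's.
- vial_rotor_key (a point): Lower outer edge of the one key on the small rotor's shaft: 6 mm wide, from 2 to 16 mm below the underside, reaching 14 mm from the axis on the +x side. Out of line with the keyway it stops on the hub's top face and the rotor stands 16 mm above home; in line it drops in, and the shaft meets the ejector pin 10 mm above home.
- tube_rack: White rack 112 x 70 mm, 50 mm high, holding six tall capped tubes (13 mm across; caps reach 98 mm high). Origin: centre of its underside. Stands either beside the left flank of the centrifuge (y 0.26 to 0.31 m) or off to the right (y -0.50 to -0.47 m), away from the centrifuge.
- vial_rack: Low white rack 112 x 70 mm, 26 mm high, holding twelve small capped vials (11 mm across; caps reach 45 mm high). Origin: centre of its underside. Stands in the other of those two places.
- vial0: Small capped vial, 12 mm across, 48 mm tall, standing loose on the bench right of the centrifuge. To be left alone. Origin: centre of its base.
- vial1: Another such vial, standing near the first.
- vial2: A third such vial.
- lid: The centrifuge's lift-off lid, a grey dome 208 mm across, 54 mm high with its knob, lying on the bench at the far left. To be left alone. Origin: centre of its underside.
- marker: Marker pen 136 mm long lying in front of the centrifuge, on the robot's side. To be left alone. Origin under its barrel.
- tweezers: Steel tweezers about 105 mm long lying in front of the centrifuge. To be left alone. Origin under their middle.

How it is judged:
On the way:
1. the rotor that suits the samples set out beside the centrifuge is lifted off its stand in the gripper (((world y of tube_rack above 0.1 m and height (world z) of tube_rotor above 0.1 m and contact force between the fingers and tube_rotor above 1 N) or (world y of vial_rack above 0.1 m and height (world z) of vial_rotor above 0.1 m and contact force between the fingers and vial_rotor above 1 N))), for 0.2 s.
At the end, for the whole second after the job is handed in: The right rotor is home: underside within 3 mm of the hub top and of the axis, upright within 0.06 rad, key within 0.3 rad of the keyway; still gripped by its bar (over 1 N, grasp point within 30 mm of the grip point), bearing on the hub with over 6 N, at rest (((world y of tube_rack above 0.1 m and z of tube_rotor in the frame of hub_seat below 0.003 m and horizontal distance between tube_rotor and hub_seat below 0.003 m and angle between the x axis of tube_rotor and the x axis of hub_seat, either way round below 0.3 rad and angle between the z axis of tube_rotor and the z axis of hub_seat, either way round below 0.06 rad and distance between the grasp point and tube_rotor_grip below 0.03 m and contact force between the fingers and tube_rotor above 1 N and contact force between tube_rotor and centrifuge above 6 N and linear speed of tube_rotor below 0.02 m/s) or (world y of vial_rack above 0.1 m and z of vial_rotor in the frame of hub_seat below 0.003 m and horizontal distance between vial_rotor and hub_seat below 0.003 m and angle between the x axis of vial_rotor and the x axis of hub_seat, either way round below 0.3 rad and angle between the z axis of vial_rotor and the z axis of hub_seat, either way round below 0.06 rad and distance between the grasp point and vial_rotor_grip below 0.03 m and contact force between the fingers and vial_rotor above 1 N and contact force between vial_rotor and centrifuge above 6 N and linear speed of vial_rotor below 0.02 m/s))); the arm keeps its last pose, push and grip.
It fails at once if the rotor that is not wanted is moved by over 20 mm ((world y of tube_rack below 0.1 m and distance of tube_rotor from where it was at the start of the episode above 0.02 m) or (world y of vial_rack below 0.1 m and distance of vial_rotor from where it was at the start of the episode above 0.02 m)).
It fails at once if a sample rack is moved by over 20 mm (distance of any of tube_rack, vial_rack from where it was at the start of the episode above 0.02 m).
It fails at once if a bystander (loose vial, lid, marker or tweezers) is moved by over 20 mm (distance of any of vial0, vial1, vial2, lid, marker, tweezers from where it was at the start of the episode above 0.02 m).
It also fails if it takes over 42 s, if anything falls off the work surface, if the arm or the gripper's body presses on something with over 40 N, if the wrist force passes 120 N, or if a joint passes its speed limit or range.

## Working session

There is one attempt and no reset: what is moved stays moved. The work goes in short steps, Python scripts to look and compute and a shell command to move; the robot and the scene stay as the last step left them, time stands still between calls to the robot, and variables do not carry over. Pictures are saved under pics/ and viewed, at most 10 in all, crops included, and the job is handed in when it is done.

```bash
mkdir -p pics; ls
python3 - <<'E'
from station import *
import cv2,numpy as np
o=get_obs();print({k:np.round(v,3).tolist() for k,v in o.items()})
for n in ("scene","top"):
    p,d=read_camera(n);cv2.imwrite(f"pics/{n}0.png",p[:,:,::-1]);np.savez(f"{n}0.npz",p=p,d=d)
    c=camera_params(n);print(n,{k:np.round(v,4).tolist() if not isinstance(v,str) else v for k,v in c.items()},(d>0).mean())
print(camera_params("wrist"))
E
```

```text
pics
{'t': 0.0, 'q': [1.175, 0.478, 0.022, 1.556, -0.011, 1.109, -0.083], 'joint_vel': [-0.001, 0.001, 0.0, 0.001, 0.001, -0.002, -0.002], 'joint_torque': [-0.001, -59.645, 1.608, -28.12, 0.013, 0.009, -0.0], 'eef_pos': [0.191, -0.647, 0.23], 'tool_rot': [-0.001, 0.99, 0.143, -0.0], 'contact_force': [0.483, -0.149, -0.836], 'torque': [0.027, -0.039, 0.033], 'grasp_force': 0.0, 'gripper_width': 0.999}
scene {'intrinsics': [[377.9065, 0.0, 322.3231], [0.0, 377.9065, 199.1517], [0.0, 0.0, 1.0]], 'cam_to_world': [[0.5749, -0.44, 0.6898, 1.3173], [0.8181, 0.3242, -0.475, -0.5468], [-0.0146, 0.8374, 0.5463, 0.6898], [0.0, 0.0, 0.0, 1.0]]} 0.97869921875
top {'intrinsics': [[509.9646, 0.0, 311.0907], [0.0, 509.9646, 198.5355], [0.0, 0.0, 1.0]], 'cam_to_world': [[0.0235, 0.9948, -0.0993, 0.3733], [-0.9997, 0.0231, -0.0053, -0.0024], [-0.003, 0.0994, 0.995, 1.5604], [0.0, 0.0, 0.0, 1.0]]} 0.99604296875
{'intrinsics': array([[309.70691629,   0.        , 315.97255456],
       [  0.        , 309.70691629, 195.66265048],
       [  0.        ,   0.        ,   1.        ]]), 'mount': array([[ 1.22880062e-03,  9.52270819e-01,  3.05251989e-01,
         7.83449112e-02],
       [ 9.99999194e-01, -1.26796334e-03, -6.99590413e-05,
         1.16495785e-03],
       [ 3.20428378e-04,  3.05251829e-01, -9.52271610e-01,
        -1.42233846e-01],
       [ 0.00000000e+00,  0.00000000e+00,  0.00000000e+00,
         1.00000000e+00]])}
```

View pics/top0.png

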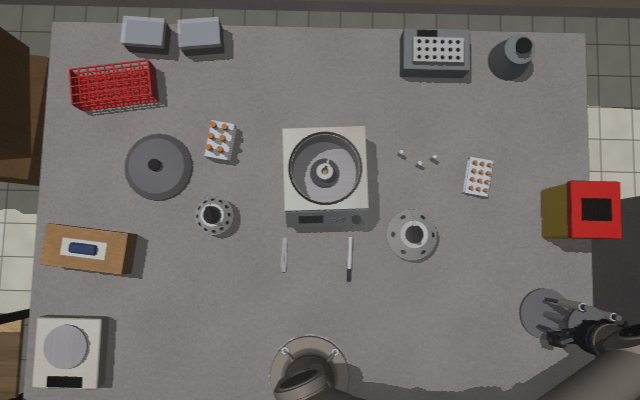

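View pics/scene0.png

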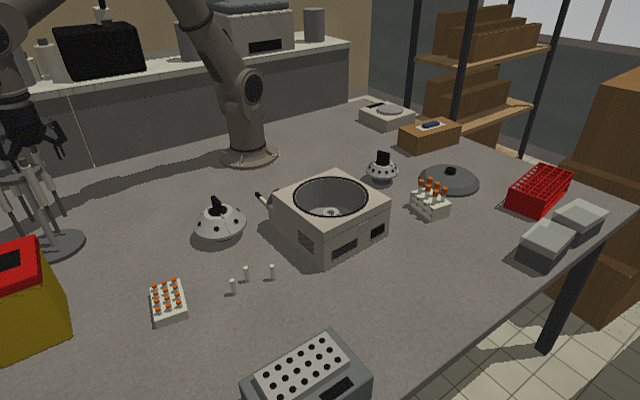

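The tall tubes (about 220,140 in top) stand beside the left flank, so the big six-hole rotor is wanted. It is at about (413,235) in top, on the right. The hub is at about (325,170).

```bash
cat > h.py <<'E'
import numpy as np,cv2
from station import *
def cloud(n,d):
    c=camera_params(n);K=np.array(c["intrinsics"]);T=np.array(c["cam_to_world"])
    v,u=np.mgrid[:d.shape[0],:d.shape[1]]
    P=np.stack([(u-K[0,2])/K[0,0]*d,-(v-K[1,2])/K[1,1]*d,-d],-1)
    return P@T[:3,:3].T+T[:3,3]
E
python3 - <<'E'
from h import *
ims=[]
for n in ("top","scene"):
    z=np.load(n+"0.npz");p,d=z["p"],z["d"];W=cloud(n,d);g=p.max(2)
    if n=="top":
        print("bench z",np.round(W[300,200],3),"rotor pt",np.round(W[235,413],3),"hub",np.round(W[170,325],3), "rack",np.round(W[140,220],3),np.round(W[177,480],3))
        c0=W[235,413,:2]
    m=(np.hypot(*(W[...,:2]-c0).transpose(2,0,1))<.09)&(W[...,2]>.02)
    print(n,"rotor z pctl",np.round(np.percentile(W[m][:,2],[50,90,97,99.5]),3), "extent",W[m].min(0).round(3),W[m].max(0).round(3))
    b=m&(W[...,2]>.095)&(g<60);q=W[b]
    if len(q):
        r=cv2.minAreaRect((q[:,:2]*1000).astype(np.float32));print("bar",len(q),q.mean(0).round(4),q.min(0).round(3),q.max(0).round(3),r)
    # rotor rim circle: z 35..47
    # housing top
    h=(abs(W[...,2]-.13)<.006)&(W[...,0]>.4)&(abs(W[...,1])<.2)
    q=W[h];r=cv2.minAreaRect((q[:,:2]*1000).astype(np.float32));print("housing",len(q),np.median(q[:,2]),r)
    f=(abs(W[...,2]-.075)<.006)&(np.hypot(W[...,0]-r[0][0]/1000,W[...,1]-r[0][1]/1000)<.04)
    if f.sum():print("hub",f.sum(),W[f].mean(0),(W[f].max(0)+W[f].min(0))/2,np.ptp(W[f],0))
    y,x=np.where(m);ims.append(cv2.resize(p[y.min()-5:y.max()+6,x.min()-5:x.max()+6],(400,400),interpolation=2))
    y,x=np.where(h);
    if n=="top": ims.append(cv2.resize(p[145:200,297:352],(400,400),interpolation=2))
cv2.imwrite("pics/c1.png",np.hstack(ims[:2])[:,:,::-1])
E
```

```text
bench z [0.214 0.333 0.002] rotor pt [ 0.421 -0.287  0.103] hub [ 0.609 -0.034  0.062] rack [0.694 0.284 0.054] [ 0.604 -0.505  0.025]
top rotor z pctl [0.072 0.089 0.124 0.13 ] extent [ 0.352 -0.367  0.036] [ 0.5   -0.22   0.132]
bar 105 [ 0.4243 -0.292   0.1219] [ 0.404 -0.3    0.097] [ 0.446 -0.286  0.132] ((424.7907409667969, -293.07421875), (42.10772705078125, 14.339874267578125), 0.46631190180778503)
housing 3187 0.13023245683851292 ((599.811767578125, -32.59888458251953), (247.95758056640625, 236.37950134277344), 3.065093755722046)
hub 166 [ 0.60370737 -0.03222006  0.07502357] [ 0.60386661 -0.033364    0.07490367] [0.04801287 0.04741319 0.01178262]
scene rotor z pctl [0.067 0.087 0.121 0.126] extent [ 0.379 -0.368  0.034] [ 0.504 -0.219  0.126]
bar 116 [ 0.4356 -0.2955  0.1142] [ 0.404 -0.3    0.095] [ 0.454 -0.285  0.126] ((429.30517578125, -292.8657531738281), (50.10159683227539, 14.630396842956543), 0.9634608030319214)
housing 2171 0.12801072687014836 ((605.3849487304688, -30.8297119140625), (242.2522430419922, 239.83056640625), 2.8227782249450684)
hub 105 [ 0.60406673 -0.02875465  0.07255944] [ 0.6056235  -0.02974003  0.07239133] [0.04688473 0.04813083 0.00627512]
```

View pics/c1.png

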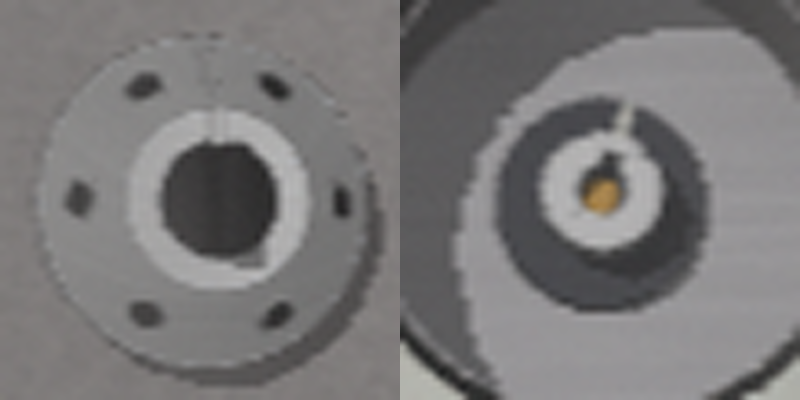

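The crop shows the rib pointing straight up from the grip (218,130), so rotor +x is roughly world +x. The keyway line at (625,115), relative to the hub centre at (602,195), points to about -0.28 rad. There is also a pipette stand next to the start pose, so I'm checking its height before moving.

Run:
```python
from h import *
z=np.load("top0.npz");W=cloud("top",z["d"])
for a,b in ((520,550),(550,580),(580,610),(610,640)):
    for r in ((280,300),(300,320),(320,340)):
        q=W[r[0]:r[1],a:b].reshape(-1,3);i=q[:,2].argmax();print((a,r),q[i].round(3),np.median(q[:,2]).round(3))
z=np.load("scene0.npz");W=cloud("scene",z["d"])
for a in range(0,100,15):
    for r in range(120,260,20):
        q=W[r:r+20,a:a+15].reshape(-1,3);k=(q[:,0]>-.1)&(q[:,2]>.05)
        if k.any(): print("s",a,r,q[k].max(0).round(2),q[k].min(0).round(2))
```

```text
(520, (280, 300)) [ 0.373 -0.002  1.56 ] 0.003
(520, (300, 320)) [ 0.373 -0.002  1.56 ] 0.012
(520, (320, 340)) [ 0.373 -0.002  1.56 ] 0.01
(550, (280, 300)) [ 0.373 -0.002  1.56 ] 0.001
(550, (300, 320)) [ 0.252 -0.663  0.279] 0.127
(550, (320, 340)) [ 0.373 -0.002  1.56 ] 0.292
(580, (280, 300)) [ 0.373 -0.002  1.56 ] -0.538
(580, (300, 320)) [ 0.373 -0.002  1.56 ] 0.245
(580, (320, 340)) [ 0.373 -0.002  1.56 ] 0.421
(610, (280, 300)) [ 0.373 -0.002  1.56 ] -0.425
(610, (300, 320)) [ 0.373 -0.002  1.56 ] -0.406
(610, (320, 340)) [ 0.223 -0.61   0.594] 0.533
s 0 120 [ 0.23 -0.65  0.38] [ 0.2  -0.7   0.33]
s 0 140 [ 1.32 -0.55  0.69] [ 0.19 -0.71  0.28]
s 0 160 [ 1.32 -0.55  0.69] [ 0.15 -0.74  0.24]
s 0 180 [ 0.25 -0.71  0.25] [ 0.15 -0.75  0.17]
s 0 200 [ 0.24 -0.74  0.2 ] [ 0.22 -0.76  0.14]
s 0 220 [ 0.24 -0.75  0.14] [ 0.23 -0.75  0.12]
s 0 240 [ 1.32 -0.55  0.69] [ 0.42 -0.75  0.19]
s 15 120 [ 1.32 -0.55  0.69] [ 0.2  -0.67  0.32]
s 15 140 [ 1.32 -0.55  0.69] [ 0.17 -0.69  0.28]
s 15 160 [ 1.32 -0.55  0.69] [ 0.16 -0.7   0.24]
s 15 180 [ 1.32 -0.55  0.69] [ 0.15 -0.73  0.15]
s 
[... 963 characters left out ...]
9 -0.6   0.24]
s 60 200 [ 1.32 -0.55  0.69] [ 0.17 -0.66  0.07]
s 60 220 [ 1.32 -0.55  0.69] [ 0.25 -0.67  0.07]
s 60 240 [ 1.32 -0.55  0.69] [ 1.32 -0.55  0.69]
s 75 120 [ 1.32 -0.55  0.69] [ 1.32 -0.55  0.69]
s 75 140 [ 1.32 -0.55  0.69] [ 1.32 -0.55  0.69]
s 75 160 [ 1.32 -0.55  0.69] [ 1.32 -0.55  0.69]
s 75 180 [ 1.32 -0.55  0.69] [ 1.32 -0.55  0.69]
s 75 220 [ 1.32 -0.55  0.69] [ 1.32 -0.55  0.69]
s 75 240 [ 1.32 -0.55  0.69] [ 1.32 -0.55  0.69]
s 90 140 [ 1.32 -0.55  0.69] [ 1.32 -0.55  0.69]
s 90 160 [ 1.32 -0.55  0.69] [ 1.32 -0.55  0.69]
s 90 180 [ 1.32 -0.55  0.69] [ 1.32 -0.55  0.69]
s 90 200 [ 1.32 -0.55  0.69] [ 1.32 -0.55  0.69]
s 90 220 [ 1.32 -0.55  0.69] [ 1.32 -0.55  0.69]
```

```bash
python3 -m creep '[[1,0,0,60,0,0,0],[1,0,0,60,0,0,0],[1,30,30,20,0,0,-0.14],[1,40,55,0,0,0,-0.147],[1,45,60,0,0,0,0]]' 120; python3 -m creep '[[1,45,60,0,0,0,0],[1,45,60,0,0,0,0],[1,31,60,-30,0,0,0],[1,0,28,-30,0,0,0],[1,0,0,0,0,0,0]]'
```

```text
t: 0.72
eef_pos: [0.2967, -0.5152, 0.3712]
tool_rot: [-0.0, 1.0, -0.001, 0.0]
contact_force: [-0.1, -0.0, -0.4]
gripper_width: 0.999
grasp_force: 0.0
t: 1.35
eef_pos: [0.3963, -0.3346, 0.3135]
tool_rot: [-0.002, 1.0, 0.003, -0.002]
contact_force: [-0.6, -0.8, -0.3]
gripper_width: 0.998
grasp_force: 0.0
```

```bash
cat >> h.py <<'E'
from scipy.spatial.transform import Rotation as R
def wrist(save=None):
    o=get_obs();p,d=read_camera("wrist");c=camera_params("wrist");K=np.array(c["intrinsics"]);M=np.array(c["mount"])
    q=o["tool_rot"];Rt=R.from_quat([q[1],q[2],q[3],q[0]]).as_matrix()
    v,u=np.mgrid[:400,:640];a=(u-K[0,2])/K[0,0];b=(v-K[1,2])/K[0,0];th=np.hypot(a,b)+1e-9
    ray=np.stack([a/th*np.sin(th),-b/th*np.sin(th),-np.cos(th)],-1)
    Rw=Rt@M[:3,:3];C=Rt@M[:3,3]+np.array(o["eef_pos"]);ray=ray@Rw.T
    W=C+ray*(d/np.maximum(np.cos(th),.05))[...,None]
    if save: cv2.imwrite(save,p[:,:,::-1])
    return o,p,d,W,C,ray
def onplane(C,ray,z): return C+ray*((z-C[2])/ray[...,2])[...,None]
E
python3 - <<'E'
from h import *
o,p,d,W,C,ray=wrist("pics/w1.png")
print(o["eef_pos"])
g=p.max(2);c0=np.array([.427,-.294])
b=(np.hypot(*(W[...,:2]-c0).transpose(2,0,1))<.05)&(W[...,2]>.095)&(g<70)&(d>0)
q=W[b];print(b.sum(),q.min(0),q.max(0))
t=b&(W[...,2]>.12);q=W[t];print("top",t.sum(),np.median(q[:,2]),cv2.minAreaRect((q[:,:2]*1e3).astype(np.float32)))
E
```

```text
[ 0.39634229 -0.33463366  0.3134969 ]
20647 [ 0.38367934 -0.34070111  0.09501137] [ 0.44825549 -0.26137127  0.42477602]
top 20569 0.39624262041894887 ((405.98876953125, -294.83721923828125), (65.76853942871094, 67.32049560546875), 47.953514099121094)
```

View pics/w1.png

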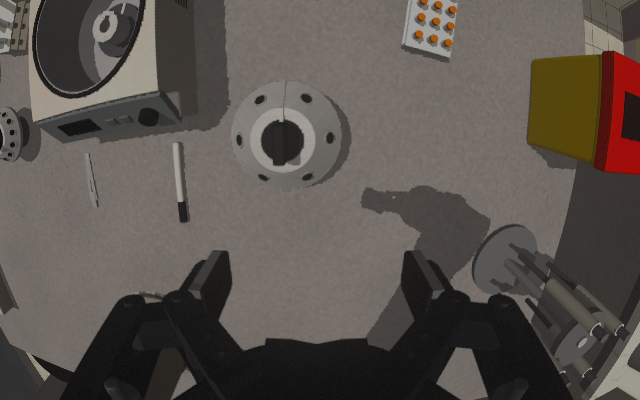

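The wrist view shows the grip at about (282,145), with the rib going up to (286,85). Nothing stands between it and the gripper. Next I refine the bar pose here and look at the hub in the same frame.

Run:
```python
from h import *
o,p,d,W,C,ray=wrist()
c0=np.array([.427,-.294]);r=np.hypot(W[...,0]-c0[0],W[...,1]-c0[1])
v,u=np.mgrid[:400,:640];reg=(v<215)&(d>0)
g=p.max(2)
t=reg&(r<.05)&(W[...,2]>.116)&(W[...,2]<.14);q=W[t]
print("top",t.sum(),np.median(q[:,2]),cv2.minAreaRect((q[:,:2]*1e3).astype(np.float32)))
# plane-cast of dark px whose depth says top
q=onplane(C,ray,.127)[t];print("cast",cv2.minAreaRect((q[:,:2]*1e3).astype(np.float32)))
f=reg&(r<.045)&(abs(W[...,2]-.085)<.004);print("flat top",f.sum(),np.median(W[f][:,2]),(W[f].max(0)+W[f].min(0))/2)
rim=reg&(r<.1)&(W[...,2]>.03);q=W[rim];print("rotor",cv2.minEnclosingCircle((q[:,:2]*1e3).astype(np.float32)))
# rib: points higher than cone, by azimuth at r .045-.07
rc=np.hypot(W[...,0]-c0[0],W[...,1]-c0[1]);a=np.arctan2(W[...,1]-c0[1],W[...,0]-c0[0])
m=reg&(rc>.045)&(rc<.068)&(abs(a)<.5)
fit=np.polyfit(rc[m],W[m][:,2],1);res=W[...,2]-np.polyval(fit,rc)
for k in np.arange(-.3,.31,.05):
    mm=m&(abs(a-k)<.025);print(round(k,2),mm.sum(),(res[mm].mean()*1e3).round(2),g[mm].mean().round(1))
# hub
h=(np.hypot(W[...,0]-.604,W[...,1]+.033)<.04)&(abs(W[...,2]-.075)<.008)&(d>0);print("hub",h.sum(),np.median(W[h],0),(W[h].max(0)+W[h].min(0))/2,np.ptp(W[h],0))
```

```text
top 580 0.12612871343934134 ((425.4033203125, -293.6750183105469), (46.18974685668945, 15.260477066040039), 1.5251903533935547)
cast ((426.01263427734375, -294.4570617675781), (46.39093017578125, 15.469768524169922), 1.5314533710479736)
flat top 3046 0.08485119212907552 [ 0.42677611 -0.29318678  0.0850001 ]
rotor ((425.7300720214844, -293.8710632324219), 75.39163208007812)
-0.3 40 -0.81 124.1
-0.25 44 -0.6 124.6
-0.2 39 -0.33 125.0
-0.15 41 -0.73 125.7
-0.1 42 -0.52 126.3
-0.05 40 -0.5 117.4
-0.0 45 1.96 118.6
0.05 34 2.22 129.8
0.1 41 -0.29 128.8
0.15 34 -0.85 128.9
0.2 40 -0.39 129.0
0.25 37 -0.27 129.4
0.3 38 -0.29 130.1
hub 620 [ 0.60349507 -0.03358587  0.0741806 ] [ 0.60472695 -0.03110544  0.07189518] [0.05003953 0.05106782 0.00976395]
```

Rotor axis is at (0.426, -0.294), with bar top at 0.126, flat top at 0.085 and yaw about +0.025. These agree with the sizes given.

```bash
python3 -m creep '[[1,30,41,-20,0,0,0.025],[1,0,0,-50,0,0,0],[1,0,0,-50,0,0,0],[1,0,0,0,0,0,0]]'; python3 -c "
from h import *
q=get_obs()['tool_rot'];print(R.from_quat([q[1],q[2],q[3],q[0]]).as_matrix().round(3))"
```

```text
t: 1.95
eef_pos: [0.425, -0.2974, 0.1937]
tool_rot: [-0.001, 1.0, 0.012, -0.003]
contact_force: [-0.0, 0.5, -0.4]
gripper_width: 1.0
grasp_force: 0.0
[[ 1.     0.024 -0.005]
 [ 0.024 -1.     0.003]
 [-0.005 -0.003 -1.   ]]
```

```bash
python3 -m creep '[[1,1,3.5,-40,0,0,0],[1,0,0,-40,0,0,0],[1,0,0,-19,0,0,0],[1,0,0,0,0,0,0]]'; python3 -m creep '[[-1,0,0,0,0,0,0],[-1,0,0,0,0,0,0],[-1,0,0,0,0,0,0],[-1,0,0,0,0,0,0],[-1,0,0,0,0,0,0]]' 120
```

```text
t: 2.45
eef_pos: [0.4288, -0.295, 0.098]
tool_rot: [0.0, 1.0, 0.012, 0.0]
contact_force: [0.6, -0.7, 0.5]
gripper_width: 0.996
grasp_force: 0.0
t: 3.08
eef_pos: [0.4284, -0.2934, 0.0974]
tool_rot: [0.0, 1.0, 0.013, 0.0]
contact_force: [-1.4, 2.2, 5.8]
gripper_width: 0.141
grasp_force: 117.3
```

```bash
python3 -m creep '[[-1,0,0,20,0,0,0],[-1,0,0,40,0,0,0],[-1,0,0,45,0,0,0],[-1,0,0,45,0,0,0],[-1,0,0,20,0,0,0]]'; python3 -m creep '[[-1,25,35,0,0,0,-0.1],[-1,30,45,0,0,0,-0.1],[-1,30,45,0,0,0,-0.1],[-1,25,40,0,0,0,0],[-1,0,0,0,0,0,0]]'
python3 - <<'E'
from h import *
o,p,d,W,C,ray=wrist("pics/w2.png");print(o["eef_pos"],o["tool_rot"],o["grasp_force"])
E
```

```text
t: 3.7
eef_pos: [0.4285, -0.2937, 0.269]
tool_rot: [0.001, 1.0, 0.013, 0.001]
contact_force: [0.7, -0.2, -4.8]
gripper_width: 0.14
grasp_force: 117.8
t: 4.32
eef_pos: [0.5393, -0.1232, 0.266]
tool_rot: [-0.001, 0.991, -0.133, -0.001]
contact_force: [-0.8, -1.2, -4.0]
gripper_width: 0.142
grasp_force: 118.0
[ 0.53932451 -0.12324413  0.26595138] [-1.26588066e-03  9.91151391e-01 -1.32728869e-01 -6.03896181e-04] 117.9549515247345
```

View pics/w2.png

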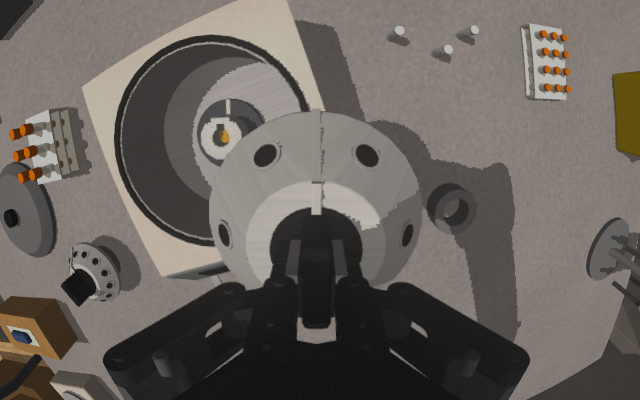

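The rotor is in the gripper with its rib at (318,145). The hub is visible at (221,137), with its white line at (228,107).

```bash
cat > m.py <<'E'
from h import *
from scipy.optimize import least_squares
o,p,d,W,C,ray=wrist()
q=o["tool_rot"];Rt=R.from_quat([q[1],q[2],q[3],q[0]]).as_matrix();yaw=np.arctan2(Rt[1,0],Rt[0,0]);tcp=np.array(o["eef_pos"])
print("tcp",tcp.round(4),"yaw",yaw.round(3),"tilt",Rt[:2,2].round(4))
g=p.min(2).astype(int);c=np.array([.604,-.033])
for _ in range(2):
    r=np.hypot(W[...,0]-c[0],W[...,1]-c[1])
    m=(r<.03)&(W[...,2]>.068)&(W[...,2]<.082)&(d>0)
    P=onplane(C,ray,np.median(W[m][:,2]))
    e=(m.astype(np.uint8));cs,_=cv2.findContours(e,cv2.RETR_EXTERNAL,cv2.CHAIN_APPROX_NONE);k=max(cs,key=cv2.contourArea)[:,0]
    E=P[k[:,1],k[:,0],:2]
    s=least_squares(lambda x:np.hypot(E[:,0]-x[0],E[:,1]-x[1])-.024,c,loss="soft_l1",f_scale=.001);c=s.x
print("hub",m.sum(),np.median(W[m][:,2]).round(4),c.round(4),"res",np.abs(s.fun).mean().round(4))
r=np.hypot(W[...,0]-c[0],W[...,1]-c[1]);a=np.arctan2(W[...,1]-c[1],W[...,0]-c[0])
# white line on the boss: bright and neutral beside dark
l=(r>.026)&(r<.038)&(W[...,2]<.07)&(W[...,2]>.015)&(g>130)&(d>0)&(abs(a)<1.0)
print("line",l.sum(),W[l].mean(0).round(4) if l.any() else 0,np.median(a[l]).round(3),np.percentile(a[l],[5,95]).round(3) if l.any() else 0)
P=onplane(C,ray,.075);rp=np.hypot(P[...,0]-c[0],P[...,1]-c[1]);ap=np.arctan2(P[...,1]-c[1],P[...,0]-c[0])
n=(rp>.0112)&(rp<.0155)
for k in np.arange(-1.0,.6,.1):
    mm=n&(abs(ap-k)<.05);print(round(k,1),mm.sum(),g[mm].mean().round(0) if mm.any() else 0,end=" | ")
print()
# rotor in hand
T=(W-tcp)@Rt
v,u=np.mgrid[:400,:640]
m=(v<280)&(np.hypot(T[...,0],T[...,1])<.085)&(T[...,2]>.01)&(T[...,2]<.08)&(d>0)
H=np.histogram(T[m][:,2],bins=np.arange(.0,.08,.004));print(H[0])
rm=m&(np.hypot(T[...,0],T[...,1])>.066);E=cv2.convexHull((T[m][:,:2]*1e3).astype(np.float32))[:,0]/1e3
E=E[E[:,0]>-.01]
s=least_squares(lambda x:np.hypot(E[:,0]-x[0],E[:,1]-x[1])-.075,[0,0],loss="soft_l1",f_scale=.001);print("rotor in tool",s.x.round(4),np.abs(s.fun).mean(),len(E))
f=m&(T[...,0]>.02)&(T[...,0]<.034)&(abs(T[...,1])<.02);A=np.c_[T[f][:,:2],np.ones(f.sum())];print("flat top plane",np.linalg.lstsq(A,T[f][:,2],rcond=None)[0].round(4))
E
python3 m.py
```

```text
tcp [ 0.5381 -0.1263  0.2658] yaw -0.27 tilt [-0.002   0.0008]
hub 1119 0.0745 [ 0.6052 -0.0317] res 0.0009
line 38 [ 0.6362 -0.0398  0.0403] -0.255 [-0.327 -0.185]
-1.0 4 176.0 | -0.9 4 175.0 | -0.8 5 173.0 | -0.7 5 170.0 | -0.6 5 130.0 | -0.5 4 66.0 | -0.4 4 66.0 | -0.3 4 68.0 | -0.2 4 69.0 | -0.1 4 66.0 | -0.0 5 78.0 | 0.1 4 138.0 | 0.2 5 165.0 | 0.3 3 172.0 | 0.4 5 169.0 | 0.5 6 174.0 | 
[   0    0 1301 6406 1881 1999 2294 2059 1839 1723 1913 1981 1286   21
    8    0    0    0    0]
rotor in tool [-0.0028  0.0006] 0.0002417863869220287 34
flat top plane [0.0476 0.0017 0.0114]
```

```bash
python3 -m creep '[[-1,25,35,0,0,0,0.02],[-1,30,40,0,0,0,0],[-1,15,19.5,0,0,0,0],[-1,0,0,0,0,0,0],[-1,0,0,0,0,0,0]]'
python3 - <<'E'
from h import *
o,p,d,W,C,ray=wrist("pics/w3.png")
q=o["tool_rot"];Rt=R.from_quat([q[1],q[2],q[3],q[0]]).as_matrix();tcp=np.array(o["eef_pos"])
print(tcp.round(4),"yaw",np.arctan2(Rt[1,0],Rt[0,0]).round(3),"tilt",Rt[:2,2].round(4))
T=(W-tcp)@Rt;v,u=np.mgrid[:400,:640]
f=(v<330)&(np.hypot(T[...,0],T[...,1])<.036)&(T[...,0]>-.015)&(T[...,2]>.003)&(T[...,2]<.022)&(d>0)
X=T[f]
for _ in range(4):
    A=np.c_[X[:,:2],np.ones(len(X))];s=np.linalg.lstsq(A,X[:,2],rcond=None)[0];e=X[:,2]-A@s;X=X[abs(e)<max(.0012,1.5*e.std())]
print("flat",f.sum(),len(X),s.round(4),e.std().round(5))
# tilt from hand: rim extremes left/right
m=(v<330)&(np.hypot(T[...,0]+.0028,T[...,1])>.069)&(np.hypot(T[...,0],T[...,1])<.08)&(T[...,2]>.03)&(T[...,2]<.07)&(d>0)
X=T[m];
for k in np.arange(-1.5,1.6,.5):
    mm=abs(np.arctan2(X[:,1],X[:,0])-k)<.2;print(round(k,1),mm.sum(),np.percentile(X[mm][:,2],[10,50,90]).round(4) if mm.any() else 0)
E
```

```text
t: 5.05
eef_pos: [0.6072, -0.0364, 0.2664]
tool_rot: [0.001, 0.992, -0.128, -0.001]
contact_force: [-0.4, -0.2, -3.7]
gripper_width: 0.143
grasp_force: 118.2
[ 0.6072 -0.0364  0.2664] yaw -0.257 tilt [-0.0016 -0.0016]
flat 6306 3856 [0.0093 0.0048 0.0124] 0.00073
-1.5 174 [0.0453 0.0472 0.0496]
-1.0 265 [0.0453 0.0474 0.0498]
-0.5 383 [0.0453 0.0477 0.0503]
0.0 482 [0.0443 0.0475 0.0505]
0.5 425 [0.0453 0.0478 0.0507]
1.0 323 [0.045  0.0475 0.0505]
1.5 223 [0.045  0.0483 0.0507]
```

View pics/w3.png

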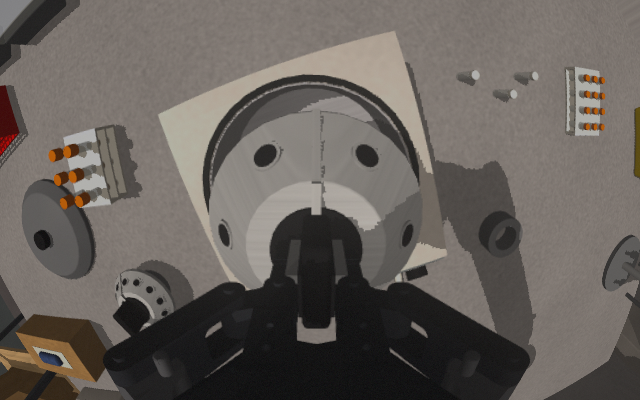

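The rotor is level and over the bowl, with an even rim gap around it. Next I descend to just above the hub.

```bash
python3 -m creep '[[-1,1,4.5,-30,0,0,0.007],[-1,0,0,-35,0,0,0],[-1,0,0,-20,0,0,0],[-1,0,0,0,0,0,0],[-1,0,0,0,0,0,0]]'; python3 -c "
from h import *
o=get_obs();q=o['tool_rot'];print(np.round(o['eef_pos'],4),R.from_quat([q[1],q[2],q[3],q[0]]).as_matrix().round(3).tolist(),o['contact_force'],o['torque'])"
```

```text
t: 5.72
eef_pos: [0.6096, -0.0304, 0.1831]
tool_rot: [0.0, 0.992, -0.124, 0.001]
contact_force: [0.5, -0.9, -2.8]
gripper_width: 0.146
grasp_force: 118.0
[ 0.6096 -0.0304  0.1831] [[0.969, -0.246, 0.002], [-0.246, -0.969, -0.0], [0.002, -0.0, -1.0]] [ 0.46064327 -0.88724953 -2.76874702] [-0.02038145 -0.08284375  0.01486337]
```

```bash
python3 -m creep '[[-1,-1.6,-1.4,-8,0,0,0],[-1,0,0,-8,0,0,0],[-1,0,0,-4,0,0,0],[-1,0,0,-4,0,0,0],[-1,0,0,0,0,0,0]]'; python3 -c "
from h import *
o=get_obs();q=o['tool_rot'];print(np.round(o['eef_pos'],4),R.from_quat([q[1],q[2],q[3],q[0]]).as_matrix().round(3).tolist(),o['contact_force'],o['torque'])"
```

```text
t: 6.35
eef_pos: [0.6074, -0.0309, 0.1576]
tool_rot: [0.0, 0.992, -0.123, -0.0]
contact_force: [-1.4, -0.5, -3.1]
gripper_width: 0.142
grasp_force: 118.1
[ 0.6074 -0.0309  0.1576] [[0.97, -0.245, -0.0], [-0.245, -0.97, -0.0], [-0.0, 0.0, -1.0]] [-1.36628637 -0.48417408 -3.12569217] [-0.0642649  -0.02537686  0.01994264]
```

```bash
python3 -m creep '[[-1,0,0,-3,0,0,0],[-1,0,0,-3,0,0,0],[-1,0,0,-2,0,0,0],[-1,0,0,0,0,0,0]]'; python3 -c "
from h import *
o=get_obs();print(np.round(o['eef_pos'],4),o['contact_force'],o['torque'])"
```

```text
t: 6.85
eef_pos: [0.6074, -0.0309, 0.1497]
tool_rot: [0.0, 0.992, -0.123, -0.0]
contact_force: [-0.3, -0.6, -4.8]
gripper_width: 0.143
grasp_force: 118.1
[ 0.6074 -0.0309  0.1497] [-0.33747311 -0.59469745 -4.79349268] [-0.00416903 -0.04312903  0.00217347]
```

The key is in the keyway with no contact force. Now I press against the spring.

```bash
python3 -m creep '[[-1,0,0,-4,0,0,0],[-1,0,0,-4,0,0,0],[-1,0,0,-3,0,0,0],[-1,0,0,0,0,0,0]]'; python3 -m creep '[[-1,0,0,-2,0,0,0],[-1,0,0,-2,0,0,0],[-1,0,0,0,0,0,0]]'
```

```text
t: 7.35
eef_pos: [0.6083, -0.0308, 0.1403]
tool_rot: [-0.0, 0.992, -0.123, 0.001]
contact_force: [-2.2, 0.4, 8.0]
gripper_width: 0.142
grasp_force: 119.9
t: 7.72
eef_pos: [0.6086, -0.0307, 0.1374]
tool_rot: [0.0, 0.992, -0.123, 0.001]
contact_force: [-3.2, -0.2, 13.5]
gripper_width: 0.143
grasp_force: 120.8
```

```bash
python3 -m creep '[[-1,0,0,-2,0,0,0],[-1,0,0,-1,0,0,0],[-1,0,0,0,0,0,0]]'
```

```text
t: 8.1
eef_pos: [0.609, -0.0306, 0.1372]
tool_rot: [0.0, 0.992, -0.123, 0.002]
contact_force: [-12.2, -0.5, 33.5]
gripper_width: 0.146
grasp_force: 123.9
```

It stops at 0.1372, the expected home height, with 33 N. I relieve the side load and check.

```bash
python3 -m creep '[[-1,-1,0,-0.5,0,0,0],[-1,0,0,0,0,0,0],[-1,0,0,0,0,0,0],[-1,0,0,0,0,0,0]]'
python3 - <<'E'
from h import *
o,p,d,W,C,ray=wrist("pics/w4.png")
q=o["tool_rot"];Rt=R.from_quat([q[1],q[2],q[3],q[0]]).as_matrix();tcp=np.array(o["eef_pos"])
T=(W-tcp)@Rt;v,u=np.mgrid[:400,:640]
f=(v<330)&(np.hypot(T[...,0],T[...,1])<.036)&(T[...,0]>-.015)&(T[...,2]>.0)&(T[...,2]<.03)&(d>0)
X=W[f];X=X[abs(X[:,2]-np.median(X[:,2]))<.004]
A=np.c_[X[:,:2]-tcp[:2],np.ones(len(X))];print("flat top world",np.linalg.lstsq(A,X[:,2],rcond=None)[0].round(4),np.median(X[:,2]))
h=(abs(W[...,2]-.13)<.01)&(np.hypot(W[...,0]-.605,W[...,1]+.03)>.1)&(d>0)&(W[...,0]>.6)&(v<280);print("housing",np.median(W[h][:,2]))
o=get_obs();print(o["contact_force"],o["torque"],tcp,Rt[:2,2],np.arctan2(Rt[1,0],Rt[0,0]),abs(o["joint_vel"]).max())
E
```

```text
t: 8.6
eef_pos: [0.6088, -0.0306, 0.1372]
tool_rot: [0.0, 0.992, -0.124, 0.003]
contact_force: [-9.3, -0.7, 34.2]
gripper_width: 0.146
grasp_force: 124.0
flat top world [-0.0189  0.003   0.1258] 0.12492837734536423
housing 0.12980134106442376
[-9.22253757 -0.12870299 34.73236933] [-0.16188657  2.73732674 -0.05421331] [ 0.60881829 -0.03062448  0.13722006] [ 0.00572527 -0.00073849] -0.24767729079656411 0.025613229003708476
```

View pics/w4.png

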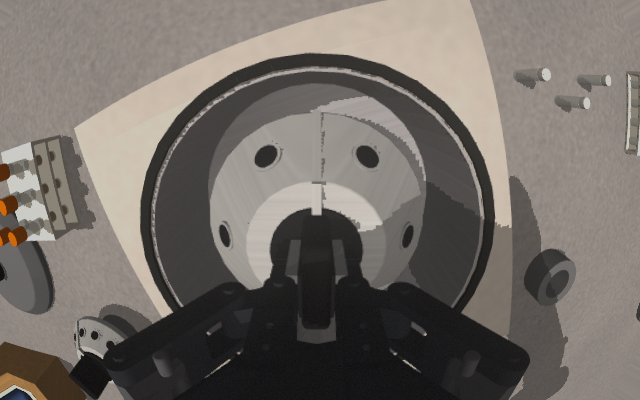

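The rotor sits in the bowl with its flat top at 0.125 m, which is the hub top plus 50 mm. It is upright, with 35 N on the tool and the grip held.

```bash
python3 -c "
from station import *
print(hand_in())"
```

```text
the job is handed in; nothing more can be done
None
```

The big six-hole tube rotor, which suits the tall tubes beside the left flank, is fully home on the hub with its key in the keyway, still gripped and pressed down (about 35 N at the wrist); I handed the job in at about 8.6 s and got no verdict back.

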